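# Seat a tile in the scribing fixture

### The arm

A 6-joint arm with a two-finger parallel gripper is mounted at the origin on the work surface. World frame = base frame: x ahead of the robot, y to its left, z up, the work surface at z = 0. Lengths are in m, angles in rad, forces in N, time in s.
With the tool pointing down it reaches from about 0.275 to 0.775 m from the base axis. Payload 14.6 kg.
Tool frame: the origin (TCP) lies on the centre line of the jaws, within the pads' length; the fingertips stand ahead of it and the grasp point (between the pads) lies 6 mm ahead of it (r.tcp_to_tips is the z of the fingertips in the tool frame, in m); z points along the fingers, y is the line along which they close (so a half turn about z gives the same grasp; the last joint's range is limited). The gripper opens to 85 mm and grips with 20 to 120 N. Pads are 22 mm wide; open, the fingers measure 114 mm over their backs; the gripper's body (76 mm by 85 mm) begins 54 mm behind the grasp point. The pads swing forward as they close: fully open they stand 13 mm farther back than shut.
Start: joints at [0.993, 0.263, -0.048, 1.259, 0, 1.415], TCP at [0.215, 0.479, 0.256] pointing down, gripper open.
Joint ranges: [-2.65, 2.65], [-0.89, 1.7], [-1.18, 1.37], [-2.13, 2.11], [-1.35, 1.29], [-3.14, 3.14]. Speed limits (rad/s): [1.89, 1.89, 2.57, 2.79, 3.14, 3.14].

### API

Orientations are given as a unit quaternion [w, x, y, z].
In Python, from cell import r, capture, order, boxes_of, trace, mark_of gives the robot as it stands.
- The arm moves only by the shell command python3 -m handwheel 'ROWS' [FORCE]. ROWS is JSON, a list of rows, each an object of numbers: "tx", "ty", "tz": the shift along the tool's x, y, z in mm; "wx", "wy", "wz": the turn, a rotation vector about the tool's x, y, z in rad; "fingers": the closure, from 0 (fully open) to 1 (shut). A call has 1 to 10 rows; each row is the pose to reach, as a shift and turn from the pose commanded when the call began, along the tool's axes at that moment; what a row does not reach only later rows make up. A row lasts 1/10 s, in which the tool goes at most 50 mm and 8.59 degrees, less where a joint would pass 70% of its speed; a pose out of reach is approached as far as the arm can. A call with a gripper value outside its range is refused whole. The fingers move at their own pace and stop on an object; FORCE is the grip in N (left out, the last holds). Time passes only in rows, so rows that repeat a pose let the fingers close. It gives the time, the measured TCP pose, the force, the opening and the grip force at its end, in the units of the state.
- r.state(): the state, without advancing time (a new reading comes with each control period).
- capture(name): name is "side" or "top" or "wrist"; returns a dict with "frame" (400x640x3 uint8, blue, green, red), "depth" (400x640 float32, m along the optical axis (not along the pixel's ray), 0 where there is no reading), "camera_matrix" (3x3 intrinsics, pixels), "T" (4x4, takes a point from camera to world coordinates); the wrist camera has in their place "tool_from_camera" (4x4, takes a point from camera to tool coordinates, whose origin is the TCP and whose axes are the flange's). Camera axes: x right, y down, z forward; pixel columns grow to the right and rows downward; lengths in m; the calibration is good to about 2 mm. A picture is of the moment at which its call begins: read the wrist's pose just before it.
- order.close_job(): hands the job in; it is judged then, once.
Trained networks look in the newest picture that a camera, given by its name, has taken for a name from the list of things; names that differ only in an ending like _2 or _b are one class to them, and where a whole thing is asked for, a point or a joint stands for the part that bears it (a point fixed in the world has none). Each returns a list of dicts, best first, with "confidence" (0 to 1); they miss things now and then, are a little off and sometimes report something else, mostly with a low value. They report only what shows in the picture. A call takes as long as a camera call. They do not tell look-alikes from the thing itself.
- boxes_of(camera, thing): "at" ([x, y, z] in m, in world coordinates, good to about 4 mm: the middle of the surface that is visible of it).
- trace(camera, thing): "mask" (400x640 bool, what is visible of it).
- mark_of(camera, thing): "at" ([x, y, z] in m, in world coordinates, good to about 4 mm: a listed point, or the origin of a listed thing).
The state is a dict: "time": time; "joints": joint angles; "joint_velocities": joint speeds; "tau": joint torques, N m; "ee_pos": TCP position; "orientation": TCP orientation; "contact_force": force on the tool from outside, world axes, zero at the start; "torque": the same for the moment, N m; "gripper_width": finger opening in m; "finger_force": force on a finger pad.
Only numpy, scipy, OpenCV 4.12 (cv2) and the standard library are available. Lean on these libraries where they do the work, as an engineer would, in place of code of your own. Each camera call takes 0.05 s, during which the arm holds its last target. There are 200 camera calls.

### The job

Get the square clay tile ready for scribing: push it along the board until it lies flat against the long rail at the far side, and push the sliding wooden block along its slot until the tile is trapped snugly between the block and the end stop. Only push: the tile must never be lifted or tipped up. Leave everything else standing where it is.

Things in the scene. Friction and masses are not known exactly. Their poses are not given: they have to be found in the camera images.
- fixture: Fixed plywood board, 260 (x) x 400 (y) x 12 mm, flat on the table; place and yaw vary. Origin: centre of its underside; x points away from the robot, y left, z up. On its top are a long rail along the far edge and an end stop at the left; the tile's seat is the corner between them. Seated, the tile's centre is at x = 50, y = 100 mm
- rail_face (a point): Middle of the long rail's flat face (fixture x = 100, y = 0, z = 23 mm). The rail is a wooden bar along the board's whole far edge, 30 mm wide, 22 mm high above the board; its face looks to the fixture's -x
- stop_face (a point): Middle of the end stop's flat face (fixture x = 40, y = 150, z = 23 mm). The stop is a wooden bar 30 mm wide, 22 mm high above the board, reaching from fixture x = -20 to 100 mm; its face looks to the fixture's -y
- tile: The square terracotta tile, 100 x 100 x 15 mm, about 0.3 kg, loose on the fixture's board, turned by up to 0.35 rad from square, between block and end stop. Origin: centre of its underside; x and y along its sides, z up. It slides on the board when pushed with about 1 to 3 N. Pushed at one point it may turn or stay askew at the rail; two spread fingertips square it up
- block (a joint): Travel (m) of the dark wooden block along the fixture's +y, towards the end stop. It is 90 mm (fixture x 5 to 95) x 35 mm (y) x 30 mm high above the board, guided by a dark slot; it cannot turn or lift, has 1.5 N of friction and stays where left. At 0 its face towards the tile is at fixture y = -115 mm; it touches the seated tile at 0.165; the slot ends at 0.19. Starts at 0 to 0.04
- block_push (a point): Middle of the block's outer face (the one turned away from the tile and end stop), at half its height, 27 mm above the table: push here along the fixture's +y
- round_tile: Bystander: small round terracotta disc, diameter 56, 12 mm thick, loose on the near left part of the board. Origin: centre of its underside
- jar: Bystander: small lidded jar, diameter 44, 55 mm high, standing loose on the near right part of the board. Origin: centre of its underside
- bowl_a: Bystander: plaster bowl, diameter 140, 65 mm high, on the table beside the board. Origin: centre of its underside
- bowl_b: Bystander: white ceramic bowl, diameter 140, 65 mm high, on the table beside the board. Origin: centre of its underside
- cup: Bystander: ceramic cup, diameter 80, 85 mm high, on the table to the right. Origin: centre of its underside
- spatula: Bystander: wooden-handled spatula lying on the table to the left. Origin: its underside, x along its length
Not all that is in view belongs to the job. Leave any black look-alike of the tile alone.

How it is judged:
At the end, for the whole second after the job is handed in: The tile lies on the board in the corner, its centre within 3 mm of the seated place against the rail and against the end stop, square to them within 0.03 rad and at rest; the block's travel is within 3 mm of 0.165, so that it closes on the tile (x of tile in the frame of fixture above 0.047 m and y of tile in the frame of fixture above 0.097 m and z of tile in the frame of fixture below 0.014 m and (angle between the x axis of tile and the x axis of fixture, either way round below 0.03 rad or angle between the x axis of tile and the y axis of fixture, either way round below 0.03 rad) and value of joint block between 0.162 and 0.168 m and linear speed of tile below 0.01 m/s); the robot touches nothing.
It fails at once if the tile is lifted or tipped up (z of tile in the frame of fixture above 0.02 m or angle between tile's own z axis and vertical above 0.15 rad).
It fails at once if something else is moved more than 15 mm (distance of any of round_tile, jar, bowl_a, bowl_b, cup, spatula from where it was at the start of the episode above 0.015 m).
It also fails if it takes over 48 s, if anything falls off the work surface, if the arm or the gripper's body presses on something with over 40 N, if the wrist force passes 120 N, or if a joint passes its speed limit or range.

## Working session

There is one attempt and no reset: what is moved stays moved. The work goes in short steps, Python scripts to look and compute and a shell command to move; the robot and the scene stay as the last step left them, time stands still between calls to the robot, and variables do not carry over. Pictures are saved under pics/ and viewed, at most 10 in all, crops included, and the job is handed in when it is done.

```bash
mkdir -p pics; ls; cat > h.py <<'E'
import numpy as np,cv2
from cell import r,capture,order,boxes_of,trace,mark_of
def world(c,u,v,d=None):
    K=c["camera_matrix"];d=c["depth"][v,u] if d is None else d
    p=np.array([(u-K[0,2])*d/K[0,0],(v-K[1,2])*d/K[1,1],d]);return c["T"][:3,:3]@p+c["T"][:3,3]
def cloud(c,mask):
    v,u=np.nonzero(mask&(c["depth"]>0));d=c["depth"][v,u];K=c["camera_matrix"]
    p=np.stack([(u-K[0,2])*d/K[0,0],(v-K[1,2])*d/K[1,1],d],1);return p@c["T"][:3,:3].T+c["T"][:3,3]
E
python3 - <<'E'
from h import *
for n in ["top","side"]:
    c=capture(n);cv2.imwrite(f"pics/{n}0.png",c["frame"])
    for t in ["rail_face","stop_face","tile","block_push","round_tile","jar","bowl_a","cup","spatula","fixture"]:
        print(n,t,[(np.round(m["at"],4).tolist(),round(m["confidence"],2)) for m in mark_of(n,t)[:3]])
s=r.state();print(s["ee_pos"],s["orientation"],s["time"],r.tcp_to_tips)
E
```

```text
pics
top rail_face [([0.623, 0.025, 0.0198], 0.74)]
top stop_face [([0.5604, 0.1789, 0.024], 0.97)]
top tile [([0.4169, -0.2763, -0.0006], 0.91), ([0.2679, 0.2214, 0.001], 0.86), ([0.2464, -0.2472, -0.0002], 0.83)]
top block_push [([0.5724, -0.1154, 0.0286], 0.61)]
top round_tile [([0.4321, 0.1919, 0.0097], 0.57)]
top jar [([0.4284, -0.1252, 0.0088], 0.49)]
top bowl_a [([0.6448, 0.43, -0.0008], 0.88), ([0.6519, -0.4113, -0.0021], 0.87)]
top cup [([0.5736, -0.1154, 0.0295], 0.73), ([0.3864, -0.4308, 0.0002], 0.67)]
top spatula [([0.302, 0.4129, 0.0012], 0.94)]
top fixture [([0.5216, 0.0275, 0.0015], 0.56)]
side rail_face [([0.6212, 0.0276, 0.024], 0.98)]
side stop_face [([0.5602, 0.1791, 0.0242], 0.91)]
side tile [([0.4179, -0.2805, 0.0015], 0.8), ([0.271, 0.2206, 0.0023], 0.74), ([0.4334, 0.1886, 0.0114], 0.65)]
side block_push []
side round_tile [([0.4339, 0.1893, 0.0115], 0.7), ([0.5609, 0.179, 0.0235], 0.52)]
side jar [([0.425, -0.126, 0.0124], 0.63)]
side bowl_a [([0.6365, 0.4272, 0.0005], 0.78), ([0.6516, -0.4144, 0.0007], 0.68)]
side cup [([0.3824, -0.4279, 0.0012], 0.96)]
side spatula [([0.5156, 0.0481, 0.0107], 0.74), ([0.3007, 0.4169, 0.0003], 0.6)]
side fixture [([0.5231, 0.0289, 0.0019], 0.96)]
[0.21540789 0.47875733 0.25625093] [-2.33631373e-05  2.09813023e-01  9.77741527e-01 -3.64117148e-05] 1.1 0.025
```

View pics/top0.png

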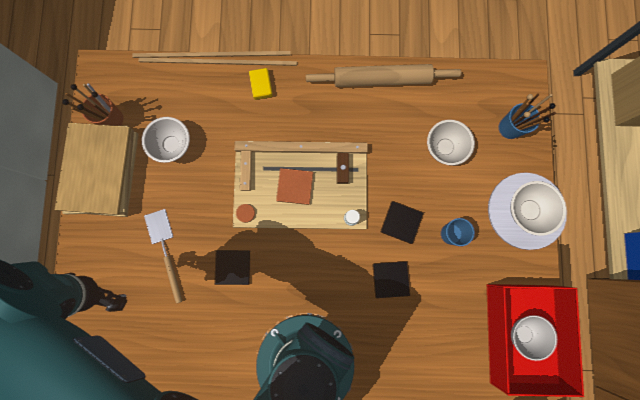

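View pics/side0.png

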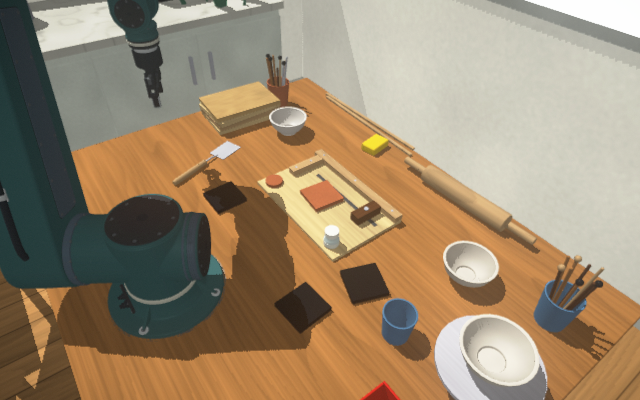

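The tile is the terracotta square at top (295,186). It could be confused with the black squares at (402,222), (392,279) and (233,267), or with the round disc at (246,213). The block is the dark piece at (344,168). I'll check this choice in a close crop and fit the geometry.

```bash
python3 - <<'E'
from h import *
c=capture("top");f=c["frame"]
cv2.imwrite("pics/crop.png",cv2.resize(f[130:240,220:385],None,fx=4,fy=4,interpolation=cv2.INTER_NEAREST))
sub=np.zeros(f.shape[:2],bool);sub[130:240,220:385]=1
P=cloud(c,sub)
# tall rail points
ra=P[(P[:,2]>.028)&(P[:,2]<.04)&(P[:,0]>.6)]
print("rail z",np.median(ra[:,2]),len(ra))
rect=cv2.minAreaRect((ra[:,:2]*1000).astype(np.float32));print("rail",rect)
bd=P[(P[:,2]>.006)];rect=cv2.minAreaRect((bd[:,:2]*1000).astype(np.float32));print("board",rect,np.median(P[(P[:,2]>.006)&(P[:,2]<.018)][:,2]))
hsv=cv2.cvtColor(f,cv2.COLOR_BGR2HSV)
m=(hsv[...,0]<10)|(hsv[...,0]>172);m&=(hsv[...,1]>110)&(hsv[...,2]>80)
m2=np.zeros_like(m);m2[160:210,268:322]=m[160:210,268:322]
n,l,st,ce=cv2.connectedComponentsWithStats(m2.astype(np.uint8));k=1+np.argmax(st[1:,4]);tm=l==k
T=cloud(c,tm);print("tile n",len(T),"z",np.percentile(T[:,2],[5,50,95]))
print("tile",cv2.minAreaRect((T[:,:2]*1000).astype(np.float32)),T.mean(0))
md=trace("top","block_push")
for q in md[:2]:
    B=cloud(c,q["mask"]);v,u=np.nonzero(q["mask"]);print("blk",q["confidence"],u.min(),u.max(),v.min(),v.max(),np.percentile(B,[3,50,97],axis=0).round(4).tolist())
h=P[(P[:,2]>.032)&(P[:,0]<.605)&(P[:,1]<.0)&(P[:,0]>.5)]
print("tall block",np.percentile(h,[2,50,98],axis=0).round(4).tolist())
E
```

```text
rail z 0.03346906524410187 1357
rail ((626.8058471679688, 29.105392456054688), (52.65215301513672, 398.6318359375), 0.48845258355140686)
board ((527.4815673828125, 23.236602783203125), (335.4385986328125, 496.9644775390625), 1.123908519744873) 0.011556334729949214
tile n 15 z [0.02446588 0.02689061 0.03099665]
tile ((498.3726806640625, 27.622201919555664), (13.744770050048828, 24.45162582397461), 42.09968185424805) [0.49646708 0.02811412 0.02735915]
blk 0.9 337 348 153 183 [[0.53, -0.1157, 0.0367], [0.5708, -0.1004, 0.0419], [0.6135, -0.0854, 0.0466]]
tall block [[0.529, -0.1158, 0.0364], [0.5658, -0.1003, 0.0419], [0.6039, -0.0825, 0.0469]]
```

View pics/crop.png

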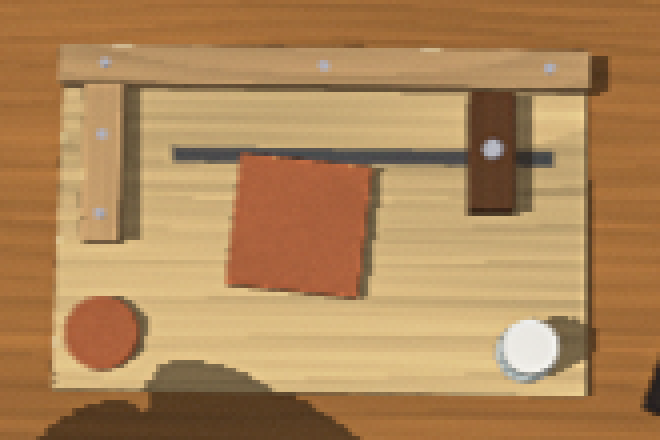

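The crop confirms it: the only terracotta square on the board has corners near crop pixels (241,155), (371,168), (358,297) and (227,285). The stop is at left, the block at (492,150), and nothing stands between the tile and the rail.

```bash
cat >> h.py <<'E'
def plane(c,u,v,z):
    K=c["camera_matrix"];d=c["T"][:3,:3]@np.array([(u-K[0,2])/K[0,0],(v-K[1,2])/K[1,1],1]);o=c["T"][:3,3]
    return (o+d*(z-o[2])/d[2])[:2]
def rows(target,yaw):
    """tool shift mm and wz to bring TCP to world target, tool x along world yaw+pi"""
    from scipy.spatial.transform import Rotation as R
    s=r.state();q=s["orientation"];M=R.from_quat([q[1],q[2],q[3],q[0]])
    G=R.from_euler('z',yaw)*R.from_quat([0,1,0,0])
    return (M.inv().apply(np.array(target)-s["ee_pos"])*1000).round(1),(M.inv()*G).as_rotvec().round(3)
E
python3 - <<'E'
from h import *
c=capture("top")
g=lambda x,y,z:plane(c,220+x/4-.375,130+y/4-.375,z)
for n,z,pts in [("tile",.027,[(241,155),(371,168),(358,298),(227,285)]),("railtopfar",.034,[(60,46),(590,53)]),("railtopnear",.034,[(60,82),(590,91)]),("boardnear",.012,[(52,388),(588,395)]),("blk",.042,[(470,92),(516,92),(515,213),(470,213)]),("stop",.034,[(124,86),(121,241)])]:
    w=np.array([g(x,y,z) for x,y in pts]);print(n,w.round(4).tolist(),w.mean(0).round(4),[round(float(np.arctan2(*(w[1]-w[0])[::-1])),3)])
for t in ["tile"]:
    print([(np.round(m["at"],4).tolist(),round(m["confidence"],2)) for m in boxes_of("top",t)])
yaw=0.0
print(rows([.43,.045,.15],yaw))
E
```

```text
tile [[0.5687, 0.0881], [0.5609, -0.0098], [0.4623, -0.0022], [0.47, 0.0953]] [0.5155 0.0428] [-1.651]
railtopfar [[0.6481, 0.2266], [0.6515, -0.1731]] [0.6498 0.0268] [-1.562]
railtopnear [[0.6203, 0.2252], [0.622, -0.1732]] [0.6212 0.026 ] [-1.566]
boardnear [[0.3919, 0.2242], [0.395, -0.1751]] [0.3934 0.0245] [-1.563]
blk [[0.6173, -0.0825], [0.618, -0.1169], [0.5262, -0.1171], [0.5255, -0.0838]] [ 0.5717 -0.1001] [-1.549]
stop [[0.6182, 0.1771], [0.5003, 0.1743]] [0.5592 0.1757] [-3.118]
[([0.2456, -0.2455, 0.0142], 0.69), ([0.2706, 0.2204, 0.0197], 0.67), ([0.5171, 0.0498, 0.0296], 0.66), ([0.4187, -0.2779, 0.014], 0.59)]
(array([-373.7, -307.5,  106.3]), array([-0.   , -0.   , -0.423]))
```

```bash
R='{"tx":-374,"ty":-307,"tz":106,"wz":-0.431,"fingers":0.35}'; python3 -m handwheel '[{"tx":-374,"ty":-307,"tz":106,"wz":-0.431,"fingers":0.35},{"tx":-374,"ty":-307,"tz":106,"wz":-0.431,"fingers":0.35},{"tx":-374,"ty":-307,"tz":106,"wz":-0.431,"fingers":0.35},{"tx":-374,"ty":-307,"tz":106,"wz":-0.431,"fingers":0.35},{"tx":-374,"ty":-307,"tz":106,"wz":-0.431,"fingers":0.35},{"tx":-374,"ty":-307,"tz":106,"wz":-0.431,"fingers":0.35},{"tx":-374,"ty":-307,"tz":106,"wz":-0.431,"fingers":0.35},{"tx":-374,"ty":-307,"tz":106,"wz":-0.431,"fingers":0.35},{"tx":-374,"ty":-307,"tz":106,"wz":-0.431,"fingers":0.35},{"tx":-374,"ty":-307,"tz":106,"wz":-0.431,"fingers":0.35}]' 30
python3 - <<'E'
from h import *
print(rows([.43,.045,.15],.008),r.tcp_to_tips)
c=capture("wrist");cv2.imwrite("pics/w1.png",c["frame"])
for n in ["top","side"]:
    capture(n);[print(n,t,[(np.round(m["at"],4).tolist(),round(m["confidence"],2)) for m in mark_of(n,t)[:1]]) for t in ["round_tile","jar","block_push"]]
E
```

```text
(array([-373.7, -307.5,  106.3]), array([-0.   , -0.   , -0.431])) 0.025
top round_tile [([0.433, 0.1913, 0.0097], 0.86)]
top jar [([0.4266, -0.1282, 0.0109], 0.77)]
top block_push [([0.5762, -0.1118, 0.0292], 0.87)]
side round_tile [([0.4344, 0.19, 0.0103], 0.66)]
side jar [([0.4239, -0.1268, 0.0143], 0.65)]
side block_push [([0.5744, -0.1148, 0.0257], 0.58)]validation failed for argument at $[0]...
```

View pics/w1.png

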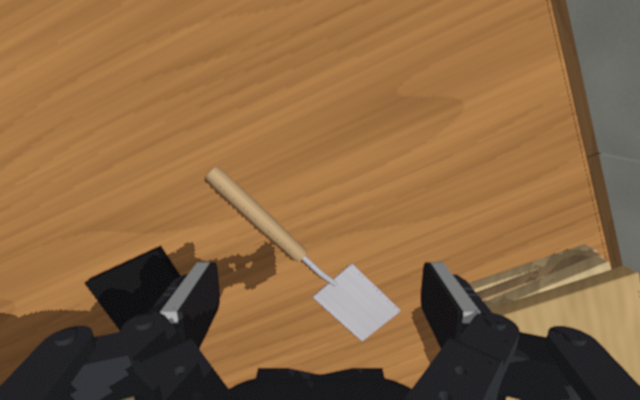

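The move was refused: the wrist picture still shows the spatula at (290,240) below the start pose. Most likely every field has to be given, so I'll try a full row.

```bash
python3 -m handwheel '[{"tx":-37,"ty":-31,"tz":10,"wx":0,"wy":0,"wz":-0.1,"fingers":0.35}]' 30; python3 -m handwheel --help | head -30
```

```text
time: 1.85
ee_pos: [0.236, 0.4379, 0.2465]
orientation: [0.0, 0.159, 0.987, 0.001]
contact_force: [1.1, -1.4, -0.6]
gripper_width: 0.0729
finger_force: 0.0invalid input: not JSON, or not a number
```

```bash
python3 -c "
from h import *
print(rows([.43,.045,.15],.008))"
```

```text
(array([-307.6, -312.3,   95.8]), array([ 0.002,  0.   , -0.328]))
```

```bash
python3 -m handwheel '[{"tx":-31,"ty":-31,"tz":10,"wx":0,"wy":0,"wz":-0.11,"fingers":0.35},{"tx":-62,"ty":-62,"tz":20,"wx":0,"wy":0,"wz":-0.22,"fingers":0.35},{"tx":-92,"ty":-94,"tz":29,"wx":0,"wy":0,"wz":-0.328,"fingers":0.35},{"tx":-123,"ty":-125,"tz":38,"wx":0,"wy":0,"wz":-0.328,"fingers":0.35},{"tx":-154,"ty":-156,"tz":48,"wx":0,"wy":0,"wz":-0.328,"fingers":0.35},{"tx":-185,"ty":-187,"tz":58,"wx":0,"wy":0,"wz":-0.328,"fingers":0.35},{"tx":-215,"ty":-218,"tz":67,"wx":0,"wy":0,"wz":-0.328,"fingers":0.35},{"tx":-246,"ty":-250,"tz":77,"wx":0,"wy":0,"wz":-0.328,"fingers":0.35},{"tx":-277,"ty":-281,"tz":86,"wx":0,"wy":0,"wz":-0.328,"fingers":0.35},{"tx":-308,"ty":-312,"tz":96,"wx":0,"wy":0,"wz":-0.328,"fingers":0.35}]' 30
python3 - <<'E'
from h import *
print(rows([.43,.045,.15],.008),r.tcp_to_tips)
c=capture("wrist");cv2.imwrite("pics/w2.png",c["frame"])
E
```

```text
time: 2.85
ee_pos: [0.4302, 0.0399, 0.1502]
orientation: [0.0, -0.002, 1.0, -0.0]
contact_force: [0.7, 1.0, -0.1]
gripper_width: 0.0558
finger_force: 0.0
(array([0.1, 5.1, 0.2]), array([-0.   ,  0.001, -0.003])) 0.025
```

View pics/w2.png

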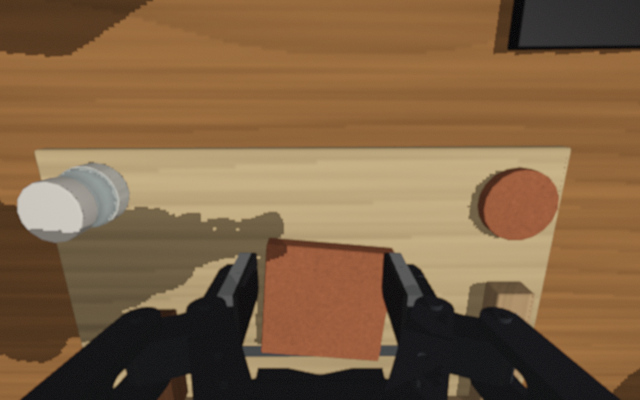

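The wrist view shows the tile (265–390, 240–360) askew, with the jar on one side and the disc on the other, both clear of the fingers. Next I descend behind the near edge.

```bash
python3 -m handwheel '[{"tx":0,"ty":3,"tz":40,"wx":0,"wy":0,"wz":0,"fingers":0.35},{"tx":0,"ty":3,"tz":80,"wx":0,"wy":0,"wz":0,"fingers":0.35},{"tx":0,"ty":3,"tz":100,"wx":0,"wy":0,"wz":0,"fingers":0.35},{"tx":0,"ty":3,"tz":106,"wx":0,"wy":0,"wz":0,"fingers":0.35},{"tx":0,"ty":3,"tz":111,"wx":0,"wy":0,"wz":0,"fingers":0.35},{"tx":0,"ty":3,"tz":111,"wx":0,"wy":0,"wz":0,"fingers":0.35}]'
python3 - <<'E'
from h import *
c=capture("side");K=c["camera_matrix"]
T=np.linalg.inv(c["T"]);p=T[:3,:3]@np.array([.44,.045,.03])+T[:3,3];u,v=int(p[0]/p[2]*K[0,0]+K[0,2]),int(p[1]/p[2]*K[1,1]+K[1,2])
print(u,v);cv2.imwrite("pics/s2.png",cv2.resize(c["frame"][v-60:v+60,u-80:u+80],None,fx=5,fy=5,interpolation=cv2.INTER_NEAREST))
E
```

```text
time: 3.5
ee_pos: [0.4299, 0.0448, 0.0397]
orientation: [0.0, -0.003, 1.0, -0.0]
contact_force: [-0.7, -0.3, -0.1]
gripper_width: 0.0555
finger_force: 0.0
300 202
```

View pics/s2.png

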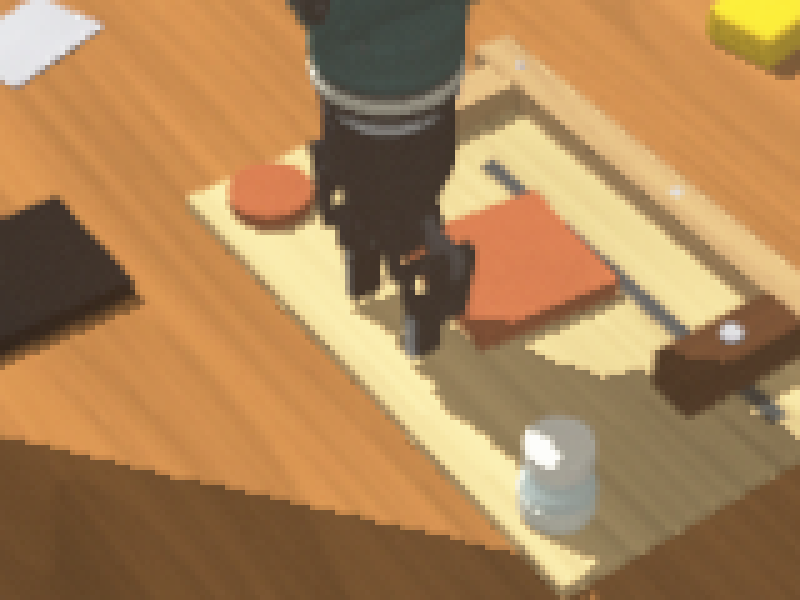

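The fingertips at crop pixels (365,290) and (420,350) stand low on the board just behind the tile's near edge. Next I push toward the rail.

```bash
python3 -m handwheel '[{"tx":-10,"ty":0,"tz":0,"wx":0,"wy":0,"wz":0,"fingers":0.35},{"tx":-18,"ty":0,"tz":0,"wx":0,"wy":0,"wz":0,"fingers":0.35},{"tx":-25,"ty":0,"tz":0,"wx":0,"wy":0,"wz":0,"fingers":0.35},{"tx":-32,"ty":0,"tz":0,"wx":0,"wy":0,"wz":0,"fingers":0.35},{"tx":-39,"ty":0,"tz":0,"wx":0,"wy":0,"wz":0,"fingers":0.35},{"tx":-46,"ty":0,"tz":0,"wx":0,"wy":0,"wz":0,"fingers":0.35},{"tx":-53,"ty":0,"tz":0,"wx":0,"wy":0,"wz":0,"fingers":0.35},{"tx":-60,"ty":0,"tz":0,"wx":0,"wy":0,"wz":0,"fingers":0.35},{"tx":-67,"ty":0,"tz":0,"wx":0,"wy":0,"wz":0,"fingers":0.35},{"tx":-74,"ty":0,"tz":0,"wx":0,"wy":0,"wz":0,"fingers":0.35}]'
python3 -m handwheel '[{"tx":-2,"ty":0,"tz":0,"wx":0,"wy":0,"wz":0,"fingers":0.35},{"tx":-3,"ty":0,"tz":0,"wx":0,"wy":0,"wz":0,"fingers":0.35},{"tx":-4,"ty":0,"tz":0,"wx":0,"wy":0,"wz":0,"fingers":0.35}]'
python3 -m handwheel '[{"tx":-1,"ty":0,"tz":0,"wx":0,"wy":0,"wz":0,"fingers":0.35},{"tx":-2,"ty":0,"tz":0,"wx":0,"wy":0,"wz":0,"fingers":0.35}]'
```

```text
time: 4.55
ee_pos: [0.5043, 0.0451, 0.0393]
orientation: [0.0, -0.003, 1.0, 0.0]
contact_force: [-1.9, -1.1, 0.8]
gripper_width: 0.0554
finger_force: 1.0
time: 4.85
ee_pos: [0.5072, 0.0451, 0.0392]
orientation: [-0.0, -0.003, 1.0, -0.0]
contact_force: [-2.7, -0.3, 2.4]
gripper_width: 0.0551
finger_force: 1.5
time: 5.05
ee_pos: [0.5096, 0.0452, 0.0393]
orientation: [0.0, -0.003, 1.0, 0.0]
contact_force: [-0.6, -0.5, -0.6]
gripper_width: 0.0553
finger_force: 0.6
```

```bash
for i in 1 2; do :; done; python3 -m handwheel '[{"tx":-1,"ty":0,"tz":0,"wx":0,"wy":0,"wz":0,"fingers":0.35},{"tx":-2,"ty":0,"tz":0,"wx":0,"wy":0,"wz":0,"fingers":0.35}]'
python3 -m handwheel '[{"tx":-1,"ty":0,"tz":0,"wx":0,"wy":0,"wz":0,"fingers":0.35},{"tx":-1,"ty":0,"tz":0,"wx":0,"wy":0,"wz":0,"fingers":0.35}]'
```

```text
time: 5.25
ee_pos: [0.5112, 0.0451, 0.0392]
orientation: [-0.0, -0.003, 1.0, -0.0]
contact_force: [-6.6, -0.1, 6.0]
gripper_width: 0.0559
finger_force: 3.6
time: 5.45
ee_pos: [0.5112, 0.0452, 0.0391]
orientation: [-0.001, -0.003, 1.0, -0.0]
contact_force: [-9.4, -1.0, 5.7]
gripper_width: 0.0555
finger_force: 4.6
```

```bash
python3 -m handwheel '[{"tx":-1,"ty":0,"tz":0,"wx":0,"wy":0,"wz":0,"fingers":0.35},{"tx":-1,"ty":0,"tz":0,"wx":0,"wy":0,"wz":0,"fingers":0.35},{"tx":10,"ty":0,"tz":0,"wx":0,"wy":0,"wz":0,"fingers":0.35},{"tx":25,"ty":0,"tz":0,"wx":0,"wy":0,"wz":0,"fingers":1},{"tx":25,"ty":20,"tz":-40,"wx":0,"wy":0,"wz":0,"fingers":1},{"tx":20,"ty":-25,"tz":-75,"wx":0,"wy":0,"wz":0,"fingers":1},{"tx":0,"ty":-70,"tz":-80,"wx":0,"wy":0,"wz":0,"fingers":1},{"tx":-20,"ty":-110,"tz":-80,"wx":0,"wy":0,"wz":0,"fingers":1},{"tx":-40,"ty":-155,"tz":-80,"wx":0,"wy":0,"wz":0,"fingers":1},{"tx":-60,"ty":-200,"tz":-80,"wx":0,"wy":0,"wz":0,"fingers":1}]'
python3 - <<'E'
from h import *
c=capture("top");f=c["frame"]
cv2.imwrite("pics/crop2.png",cv2.resize(f[130:240,220:385],None,fx=4,fy=4,interpolation=cv2.INTER_NEAREST))
bp=[m["at"] for m in mark_of("top","block_push")[:1]];print(bp)
print(rows([.5716,-.165,.05],.008),r.state()["ee_pos"],r.tcp_to_tips)
E
```

```text
time: 6.45
ee_pos: [0.5743, -0.1566, 0.1197]
orientation: [0.001, -0.003, 1.0, -0.0]
contact_force: [1.0, 0.7, 0.3]
gripper_width: -0.0
finger_force: 0.0
[[0.3024, 0.4138, 0.0041]]
(array([ 4.3, -5.3, 69.1]), array([-0.002,  0.002, -0.007])) [ 0.57575816 -0.15959862  0.11905899] 0.025
```

View pics/crop2.png

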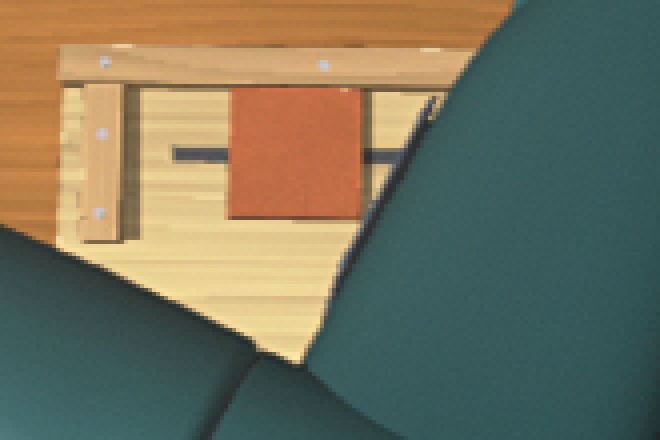

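The tile now lies square and flush on the rail at crop (230–360, 88–218). Next I descend behind the block and push it toward the stop.

```bash
python3 -m handwheel '[{"tx":4,"ty":-3,"tz":35,"wx":0,"wy":0,"wz":-0.007,"fingers":1},{"tx":4,"ty":-3,"tz":55,"wx":0,"wy":0,"wz":-0.007,"fingers":1},{"tx":4,"ty":-3,"tz":68,"wx":0,"wy":0,"wz":-0.007,"fingers":1},{"tx":4,"ty":-3,"tz":68,"wx":0,"wy":0,"wz":-0.007,"fingers":1}]'
python3 -m handwheel '[{"tx":0,"ty":10,"tz":0,"wx":0,"wy":0,"wz":0,"fingers":1},{"tx":0,"ty":20,"tz":0,"wx":0,"wy":0,"wz":0,"fingers":1},{"tx":0,"ty":28,"tz":0,"wx":0,"wy":0,"wz":0,"fingers":1},{"tx":0,"ty":36,"tz":0,"wx":0,"wy":0,"wz":0,"fingers":1},{"tx":0,"ty":44,"tz":0,"wx":0,"wy":0,"wz":0,"fingers":1},{"tx":0,"ty":52,"tz":0,"wx":0,"wy":0,"wz":0,"fingers":1}]'
```

```text
time: 6.95
ee_pos: [0.5686, -0.1569, 0.0499]
orientation: [-0.001, -0.006, 1.0, 0.001]
contact_force: [0.8, 0.2, -0.7]
gripper_width: -0.0002
finger_force: 0.0
time: 7.55
ee_pos: [0.5692, -0.1049, 0.0516]
orientation: [0.0, -0.006, 1.0, -0.0]
contact_force: [-0.0, -1.1, 1.5]
gripper_width: -0.0
finger_force: 0.9
```

```bash
python3 -m handwheel '[{"tx":0,"ty":10,"tz":0,"wx":0,"wy":0,"wz":0,"fingers":1},{"tx":0,"ty":20,"tz":0,"wx":0,"wy":0,"wz":0,"fingers":1},{"tx":0,"ty":30,"tz":0,"wx":0,"wy":0,"wz":0,"fingers":1},{"tx":0,"ty":37,"tz":0,"wx":0,"wy":0,"wz":0,"fingers":1},{"tx":0,"ty":43,"tz":0,"wx":0,"wy":0,"wz":0,"fingers":1},{"tx":0,"ty":48,"tz":0,"wx":0,"wy":0,"wz":0,"fingers":1},{"tx":0,"ty":53,"tz":0,"wx":0,"wy":0,"wz":0,"fingers":1},{"tx":0,"ty":58,"tz":0,"wx":0,"wy":0,"wz":0,"fingers":1},{"tx":0,"ty":63,"tz":0,"wx":0,"wy":0,"wz":0,"fingers":1},{"tx":0,"ty":68,"tz":0,"wx":0,"wy":0,"wz":0,"fingers":1}]'
python3 -m handwheel '[{"tx":0,"ty":6,"tz":0,"wx":0,"wy":0,"wz":0,"fingers":1},{"tx":0,"ty":12,"tz":0,"wx":0,"wy":0,"wz":0,"fingers":1},{"tx":0,"ty":18,"tz":0,"wx":0,"wy":0,"wz":0,"fingers":1},{"tx":0,"ty":24,"tz":0,"wx":0,"wy":0,"wz":0,"fingers":1},{"tx":0,"ty":30,"tz":0,"wx":0,"wy":0,"wz":0,"fingers":1},{"tx":0,"ty":36,"tz":0,"wx":0,"wy":0,"wz":0,"fingers":1},{"tx":0,"ty":42,"tz":0,"wx":0,"wy":0,"wz":0,"fingers":1},{"tx":0,"ty":48,"tz":0,"wx":0,"wy":0,"wz":0,"fingers":1},{"tx":0,"ty":52,"tz":0,"wx":0,"wy":0,"wz":0,"fingers":1},{"tx":0,"ty":55,"tz":0,"wx":0,"wy":0,"wz":0,"fingers":1}]'
```

```text
time: 8.55
ee_pos: [0.5682, -0.0374, 0.0513]
orientation: [0.0, -0.006, 1.0, -0.0]
contact_force: [2.4, -3.4, 0.8]
gripper_width: -0.0002
finger_force: 1.7
time: 9.55
ee_pos: [0.5674, 0.0179, 0.0513]
orientation: [-0.0, -0.006, 1.0, -0.0]
contact_force: [2.8, -3.8, 0.1]
gripper_width: 0.0001
finger_force: 1.7
```

```bash
python3 -m handwheel '[{"tx":0,"ty":2,"tz":0,"wx":0,"wy":0,"wz":0,"fingers":1},{"tx":0,"ty":4,"tz":0,"wx":0,"wy":0,"wz":0,"fingers":1},{"tx":0,"ty":6,"tz":0,"wx":0,"wy":0,"wz":0,"fingers":1}]'
python3 -m handwheel '[{"tx":0,"ty":1,"tz":0,"wx":0,"wy":0,"wz":0,"fingers":1},{"tx":0,"ty":2,"tz":0,"wx":0,"wy":0,"wz":0,"fingers":1}]'
python3 -m handwheel '[{"tx":0,"ty":1,"tz":0,"wx":0,"wy":0,"wz":0,"fingers":1},{"tx":0,"ty":1,"tz":0,"wx":0,"wy":0,"wz":0,"fingers":1}]'
```

```text
time: 9.85
ee_pos: [0.5674, 0.0235, 0.0513]
orientation: [-0.0, -0.006, 1.0, -0.0]
contact_force: [1.9, -3.7, 0.9]
gripper_width: -0.0001
finger_force: 1.8
time: 10.05
ee_pos: [0.5674, 0.0255, 0.0513]
orientation: [0.0, -0.006, 1.0, -0.0]
contact_force: [2.4, -3.1, 0.5]
gripper_width: 0.0001
finger_force: 1.7
time: 10.25
ee_pos: [0.5673, 0.0266, 0.0513]
orientation: [-0.0, -0.006, 1.0, 0.0]
contact_force: [0.8, -2.2, 0.5]
gripper_width: 0.0001
finger_force: 1.2
```

```bash
python3 -m handwheel '[{"tx":0,"ty":1,"tz":0,"wx":0,"wy":0,"wz":0,"fingers":1},{"tx":0,"ty":2,"tz":0,"wx":0,"wy":0,"wz":0,"fingers":1},{"tx":0,"ty":2,"tz":0,"wx":0,"wy":0,"wz":0,"fingers":1}]'
python3 -m handwheel '[{"tx":0,"ty":1,"tz":0,"wx":0,"wy":0,"wz":0,"fingers":1},{"tx":0,"ty":1,"tz":0,"wx":0,"wy":0,"wz":0,"fingers":1}]'
python3 -m handwheel '[{"tx":0,"ty":1,"tz":0,"wx":0,"wy":0,"wz":0,"fingers":1},{"tx":0,"ty":1,"tz":0,"wx":0,"wy":0,"wz":0,"fingers":1}]'
```

```text
time: 10.55
ee_pos: [0.5673, 0.0286, 0.0513]
orientation: [-0.0, -0.006, 1.0, 0.0]
contact_force: [2.1, -2.3, 0.8]
gripper_width: 0.0003
finger_force: 1.3
time: 10.75
ee_pos: [0.5673, 0.0294, 0.0513]
orientation: [-0.0, -0.006, 1.0, -0.0]
contact_force: [1.5, -3.8, 1.1]
gripper_width: 0.0001
finger_force: 1.9
time: 10.95
ee_pos: [0.5673, 0.0297, 0.0513]
orientation: [-0.0, -0.006, 1.0, -0.001]
contact_force: [1.5, -10.0, 0.5]
gripper_width: -0.0001
finger_force: 5.2
```

```bash
python3 -m handwheel '[{"tx":0,"ty":1,"tz":0,"wx":0,"wy":0,"wz":0,"fingers":1},{"tx":0,"ty":1,"tz":0,"wx":0,"wy":0,"wz":0,"fingers":1}]'
python3 -m handwheel '[{"tx":0,"ty":-10,"tz":0,"wx":0,"wy":0,"wz":0,"fingers":1},{"tx":0,"ty":-20,"tz":0,"wx":0,"wy":0,"wz":0,"fingers":1},{"tx":0,"ty":-20,"tz":-45,"wx":0,"wy":0,"wz":0,"fingers":1},{"tx":0,"ty":-20,"tz":-90,"wx":0,"wy":0,"wz":0,"fingers":1},{"tx":30,"ty":0,"tz":-120,"wx":0,"wy":0,"wz":0,"fingers":1},{"tx":60,"ty":40,"tz":-120,"wx":0,"wy":0,"wz":0,"fingers":1},{"tx":90,"ty":75,"tz":-120,"wx":0,"wy":0,"wz":0,"fingers":1},{"tx":120,"ty":110,"tz":-120,"wx":0,"wy":0,"wz":0,"fingers":1},{"tx":150,"ty":145,"tz":-120,"wx":0,"wy":0,"wz":0,"fingers":1},{"tx":180,"ty":180,"tz":-120,"wx":0,"wy":0,"wz":0,"fingers":1}]'
python3 -m handwheel '[{"tx":30,"ty":35,"tz":-20,"wx":0,"wy":0,"wz":0,"fingers":1},{"tx":40,"ty":75,"tz":-40,"wx":0,"wy":0,"wz":0,"fingers":1},{"tx":40,"ty":120,"tz":-40,"wx":0,"wy":0,"wz":0,"fingers":1},{"tx":40,"ty":165,"tz":-40,"wx":0,"wy":0,"wz":0,"fingers":1},{"tx":40,"ty":165,"tz":-40,"wx":0,"wy":0,"wz":0,"fingers":1}]'
python3 - <<'E'
from h import *
c=capture("top");f=c["frame"]
cv2.imwrite("pics/crop3.png",cv2.resize(f[135:225,225:385],None,fx=5,fy=5,interpolation=cv2.INTER_NEAREST))
for n in ["top","side"]:
    if n=="side": capture(n)
    for t in ["tile","stop_face","rail_face","block_push","round_tile","jar"]:
        print(n,t,[(np.round(m["at"],4).tolist(),round(m["confidence"],2)) for m in mark_of(n,t)[:4] if m["at"][2]>.005])
E
```

```text
time: 11.15
ee_pos: [0.5673, 0.0299, 0.0513]
orientation: [-0.0, -0.006, 1.0, -0.002]
contact_force: [0.4, -16.3, 1.2]
gripper_width: -0.0001
finger_force: 8.4
time: 12.15
ee_pos: [0.3835, 0.21, 0.1712]
orientation: [-0.0, -0.006, 1.0, 0.0]
contact_force: [1.2, 1.1, 0.3]
gripper_width: -0.0
finger_force: 0.0
time: 12.65
ee_pos: [0.3426, 0.3775, 0.2108]
orientation: [-0.0, -0.008, 1.0, 0.001]
contact_force: [-0.0, -0.8, -0.3]
gripper_width: -0.0001
finger_force: 0.0
top tile [([0.571, 0.1322, 0.017], 0.84)]
top stop_face [([0.5605, 0.1787, 0.0248], 0.92)]
top rail_face [([0.6211, 0.0251, 0.0214], 0.66)]
top block_push [([0.5735, 0.044, 0.0304], 0.77)]
top round_tile [([0.4346, 0.1898, 0.0117], 0.85)]
top jar [([0.4261, -0.1271, 0.0096], 0.63)]
side tile [([0.5686, 0.1308, 0.0122], 0.94)]
side stop_face [([0.562, 0.1797, 0.0244], 0.81)]
side rail_face [([0.6235, 0.0275, 0.0209], 0.88)]
side block_push [([0.5746, 0.0425, 0.0289], 0.83)]
side round_tile []
side jar [([0.4242, -0.127, 0.0144], 0.65)]
```

View pics/crop3.png

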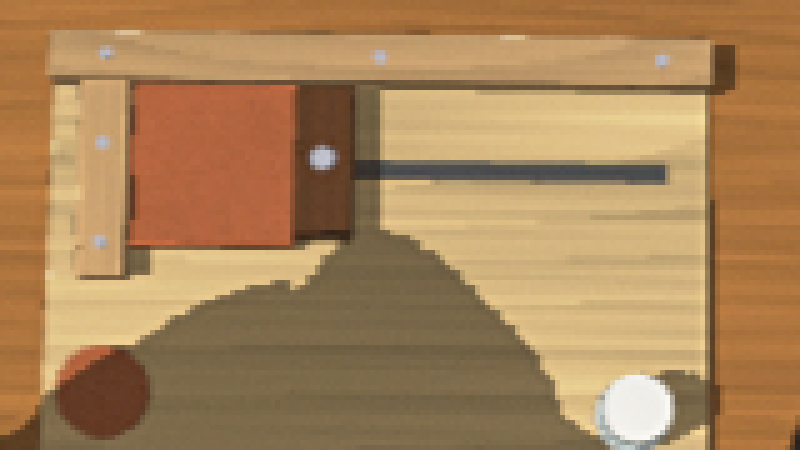

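The tile sits at crop (132–295, 83–245). It is flush to the rail and trapped between the stop and the block at (300–352). Its near edge is on the same row as when it was pressed to the rail, and the jar and disc haven't moved. I'm handing it in.

```bash
python3 -c "
from cell import order
print(order.close_job())"
```

```text
the job is handed in; nothing more can be done
None
```

I pushed the tile flat against the rail and trapped it snugly between the block and the end stop, then handed the job in with the arm clear; the hand-in returned no verdict.

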